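# Load the sloped sanding jig

## Task

Lay the wooden offcut lengthwise on the narrow sloped bed of the bevel-sanding jig, centred on it and with its lower end right up against the metal toe stop, and press it down, firmly but without slamming or forcing it, until it bottoms on the black bed pad and lies flat along it, both brass plungers pushed in. Let go and leave it there; do not disturb the sanding block, the tape measure or the nut jar.

Things in the scene. Friction and masses are not known exactly. Their poses are not given: they have to be found in the camera images.
- offcut: Loose plain wooden block, 45 (x) by 110 (y, its length) by 35 mm (z), about 0.15 kg. Origin at the centre of its underside; it starts lying flat on the bench.
- bed: Sloped bed, 36 mm wide, on the fixed jig: a wooden beam, above it a plate with a black rubber pad that yields 1 mm at 8 N. Origin: on the centre line, 98 mm over the bench. x runs up the 30 degree slope (its high end is the far left one, seen from the robot), y across, z square to the pad. The pad's top is at z = 0 to 10 mm: how high it is set is not known. Free space each side.
- jig: The fixed jig that carries the bed: plywood foot 190 (x) by 100 (y) by 15 mm, origin at the centre of its underside, straight below the bed's origin; level, x toward the high end.
- toe_stop (a point): On the toe stop's face, at x = -55, y = 0, z = 0 of the bed. The stop is a metal plate across the bed's lower end, 36 mm wide, its top at z = 34 mm of the bed. With the offcut's lower end against it, the offcut's origin is at x = 0 of the bed.
- plunger_low_seat (a point): Axis of the lower brass plunger (14 mm across) at x = -32, y = 0, z = 0 of the bed. Its tip stands at an unknown z = 13 to 18 mm, proud of the pad. It moves square to the bed, gives way at about 3 N, stays where it is pushed and can go in level with the pad.
- plunger_high_seat (a point): The same for the upper plunger, x = +32 mm of the bed; its tip is at another unknown height of 13 to 18 mm.
- sanding_block: Bystander: loose sanding block, 55 x 100 x 31 mm, lying on the bench. Origin at the centre of its underside.
- tape_measure: Bystander: loose yellow and black tape measure, 34 x 70 x 62 mm, standing on the bench. Origin at the centre of its underside.
- nut_jar: Bystander: loose clear jar of small parts with a grey lid, 51 mm across, 65 mm tall. Origin at the centre of its underside.
Things that resemble listed ones, but are neither listed nor needed, are in the scene too. Leave any green or purple look-alike of the offcut alone.

How it is judged:
By the outcome, as a careful person would: the job done as asked, in the order asked, and still so for the second after the job is handed in, with the robot touching nothing.
It also fails if it takes over 38 s, if anything falls off the work surface, if the arm or the gripper's body presses on something with over 40 N, if the wrist force passes 120 N, or if a joint passes its speed limit or range.

## Robot

A 6-joint arm with a two-finger parallel gripper is mounted at the origin on a cart in front of the work surface, level with it; the furniture and walls round the work are solid. World frame = base frame: x ahead of the robot, y to its left, z up, the work surface at z = 0. Lengths are in m, angles in rad, forces in N, time in s.
With the tool pointing down it reaches from about 0.25 to 0.725 m from the base axis. Payload 4 kg.
Tool frame: the origin (TCP) lies midway between the tips of the shut fingers; the grasp point (between the pads) lies 19 mm behind it; z points along the fingers, y is the direction in which the jaws open and shut (so a half turn about z gives the same grasp; the last joint's range is limited). The gripper opens to 85 mm and grips with 20 to 120 N. Pads are 22 mm wide; open, the fingers measure 114 mm over their backs; the gripper's body (76 mm by 85 mm) begins 54 mm behind the grasp point. The pads swing forward as they close: fully open they stand 13 mm farther back than shut.
Start: joints at [1.232, 0.241, 0.005, 1.335, 0, 1.571], TCP at [0.166, 0.472, 0.231] pointing down, gripper open.
Joint ranges: [-2.72, 2.72], [-1.05, 1.87], [-1.09, 1.28], [-1.99, 2.15], [-1.42, 1.44], [-3.14, 3.14]. Speed limits (rad/s): [2.79, 2.79, 3.14, 3.14, 3.14, 3.14].

## Interface

Orientations are given as a unit quaternion [x, y, z, w].
In Python, from workcell import get_obs, camera, camera_model, job_done, masks_of gives the robot as it stands.
- The arm moves only by the tool jog_arm, never from a script. Its argument "deltas" is a list that holds one entry, the list of rows, each a list of 7 numbers: the shift along the tool's x, y, z in mm, then the turn, a rotation vector about the tool's x, y, z in degrees, then the finger opening in mm, from 0 to 85.4. A call has 1 to 5 rows; each row shifts and turns the pose as measured when the row begins, along the tool's axes as they then stand; what a row does not reach is not made up. A row lasts 1/10 s, in which the tool goes at most 50 mm and 8.59 degrees, less where a joint would pass 70% of its speed; a pose out of reach is approached as far as the arm can. A call with a gripper value outside its range is refused whole. The fingers move at their own pace and stop on an object; the grip force is fixed at half the most. Time passes only in rows, so rows that do not move let the fingers close. It gives the time, the measured TCP pose, the force and the opening at its end, in the units of the state.
- get_obs(): the state, without advancing time (a new reading comes with each control period).
- camera(name): name is "side" or "top" or "wrist"; returns the picture (400x640x3 uint8, red, green, blue); there is no depth.
- camera_model(name): a dict with "fovy" (degrees; the focal length in pixels is half the picture's height over the tangent of half this angle, whatever the lens; pixels are square), "cx", "cy" (the principal point, pixels), "pose" (4x4, takes a point from camera to world coordinates); the wrist camera has in their place "T_tool_cam" (4x4, takes a point from camera to tool coordinates, whose origin is the TCP and whose axes are the flange's). Camera axes: x right, y down, z forward; pixel columns grow to the right and rows downward; lengths in m; the calibration is good to about 2 mm. A picture is of the moment at which its call begins: read the wrist's pose just before it. camera_model takes no time and is no camera call.
- job_done(): hands the job in, once; it reports no verdict.
Trained networks look in the newest picture that a camera, given by its name, has taken for a name from the list of things; names that differ only in an ending like _2 or _b are one class to them, and where a whole thing is asked for, a point or a joint stands for the part that bears it (a point fixed in the world has none). Each returns a list of dicts, best first, with "conf" (0 to 1); they miss things now and then, are a little off and sometimes report something else, mostly with a low value. They report only what shows in the picture. A call takes as long as a camera call. They do not tell look-alikes from the thing itself.
- masks_of(target, camera): "pixels" (400x640 bool, what is visible of it) and "at" ([column, row] in pixels, amid what is visible of it).
The state is a dict: "clock": time; "joint_pos": joint angles; "joint_vel": joint speeds; "tau": joint torques, N m; "eef_pos": TCP position; "tool_rot": TCP orientation; "ft_force": force on the tool from outside, world axes, zero at the start; "ft_torque": the same for the moment, N m; "grip_width": finger opening in m.
Only numpy, scipy, OpenCV 4.12 (cv2) and the standard library are available. Lean on these libraries where they do the work, as an engineer would, in place of code of your own. Each camera call takes 0.05 s, during which the arm holds its last target. There are 200 camera calls.

## Working session

There is one attempt and no reset: what is moved stays moved. The work goes in short steps, Python scripts to look and compute and a tool call to move; the robot and the scene stay as the last step left them, time stands still between calls to the robot, and variables do not carry over. Pictures are saved under pics/ and viewed, about 8 in all and at most 12, crops included, and the job is handed in when it is done.

Besides the shell and the picture viewer there is one more tool, called after "Call:" as name([rows], argument=value, ...), one row to a line, values as JSON. jog_arm: Moves the arm, as the interface text tells. Its arguments: {"type":"object","properties":{"deltas":{"type":"array"}},"required":["deltas"]}

```bash
mkdir -p pics; ls
cat > h.py <<'E'
import numpy as np, cv2
from workcell import get_obs, camera, camera_model, job_done, masks_of
from scipy.spatial.transform import Rotation as R
def snap(n,f=None):
    im=camera(n)
    if f: cv2.imwrite('pics/'+f,im[:,:,::-1])
    return im
def cam(n):
    m=camera_model(n); f=200/np.tan(np.radians(m['fovy'])/2)
    if 'pose' in m: T=np.array(m['pose'])
    else:
        o=get_obs(); W=np.eye(4); W[:3,:3]=R.from_quat(o['tool_rot']).as_matrix(); W[:3,3]=o['eef_pos']; T=W@np.array(m['T_tool_cam'])
    return f,m['cx'],m['cy'],T
def back(c,uv,z):
    f,cx,cy,T=c; d=T[:3,:3]@np.array([(uv[0]-cx)/f,(uv[1]-cy)/f,1]); return T[:3,3]+d*(z-T[2,3])/d[2]
def proj(c,P):
    f,cx,cy,T=c; p=(np.atleast_2d(P)-T[:3,3])@T[:3,:3]; return np.c_[p[:,0]/p[:,2]*f+cx,p[:,1]/p[:,2]*f+cy]
E
python3 - <<'E'
from h import *
a=snap('top'); b=snap('side')
cv2.imwrite('pics/a.png',np.vstack([a,b])[:,:,::-1][::1]) 
cv2.imwrite('pics/a.png',cv2.resize(np.vstack([a,b])[:,:,::-1],(480,600),interpolation=cv2.INTER_AREA))
cv2.imwrite('pics/top.png',a[:,:,::-1])
cv2.imwrite('pics/side.png',b[:,:,::-1])
for n in ['top','side']:
    c=cam(n); print(n,c[0],c[1],c[2],c[3].round(3).tolist())
    for t in ['offcut','bed','jig','toe_stop','sanding_block','tape_measure','nut_jar']:
        for m in masks_of(t,n)[:4]:
            r=cv2.minAreaRect(np.argwhere(m['pixels'])[:,::-1].astype(np.float32))
            print(t,round(m['conf'],2),m['at'],np.round(r[0]),np.round(r[1]),round(r[2]),back(c,m['at'],0.03).round(3))
E
```

```text
pics
top 473.42457907511107 321.51389485485737 201.83485330344308 [[0.001, -0.993, 0.117, 0.324], [-1.0, -0.004, -0.021, 0.015], [0.021, -0.117, -0.993, 1.358], [0.0, 0.0, 0.0, 1.0]]
offcut 0.95 [421.9, 255.7] [421. 257.] [18. 39.] 14 [ 0.329 -0.294  0.03 ]
offcut 0.94 [209.3, 274.9] [209. 272.] [18. 43.] 69 [0.276 0.297 0.03 ]
offcut 0.75 [371.0, 249.6] [369. 248.] [39. 17.] 79 [ 0.346 -0.152  0.03 ]
offcut 0.67 [369.9, 198.5] [369. 198.] [39. 17.] 34 [ 0.49 -0.15  0.03]
bed 0.83 [259.8, 201.8] [260. 199.] [46. 14.] 36 [0.48  0.161 0.03 ]
bed 0.39 [447.2, 152.3] [448. 150.] [17. 17.] 90 [ 0.625 -0.375  0.03 ]
jig 0.57 [268.3, 204.7] [267. 205.] [65. 34.] 35 [0.472 0.137 0.03 ]
toe_stop 0.65 [282.6, 213.1] [269. 207.] [38. 12.] 29 [0.448 0.096 0.03 ]
sanding_block 0.85 [330.5, 133.6] [334. 135.] [19. 35.] 86 [ 0.678 -0.039  0.03 ]
sanding_block 0.22 [279.8, 213.9] [271. 204.] [38. 13.] 44 [0.446 0.104 0.03 ]
tape_measure 0.73 [179.4, 205.1] [182. 205.] [15. 27.] 72 [0.47  0.386 0.03 ]
nut_jar 0.59 [447.8, 151.9] [449. 151.] [16. 19.] 45 [ 0.626 -0.376  0.03 ]
side 449.0280192295608 3
[... 418 characters left out ...]
 [28. 55.] 77 [ 0.316 -0.315  0.03 ]
bed 0.84 [302.9, 178.4] [303. 179.] [13. 32.] 3 [0.551 0.28  0.03 ]
jig 0.8 [302.9, 205.9] [306. 197.] [35. 69.] 8 [0.464 0.13  0.03 ]
jig 0.72 [395.8, 217.2] [399. 217.] [37. 19.] 28 [ 0.653 -0.065  0.03 ]
toe_stop 0.6 [302.9, 200.0] [300. 189.] [37. 13.] 82 [0.481 0.16  0.03 ]
sanding_block 0.97 [395.7, 214.4] [398. 217.] [37. 20.] 31 [ 0.662 -0.054  0.03 ]
tape_measure 0.94 [268.2, 173.5] [266. 173.] [20. 19.] 90 [0.472 0.374 0.03 ]
nut_jar 0.71 [473.7, 273.8] [475. 278.] [28. 22.] 90 [ 0.646 -0.354  0.03 ]
nut_jar 0.7 [367.8, 253.3] [368. 256.] [36. 20.] 90 [ 0.486 -0.156  0.03 ]
nut_jar 0.42 [269.3, 173.9] [266. 173.] [20. 19.] 90 [0.473 0.369 0.03 ]
```

View pics/top.png

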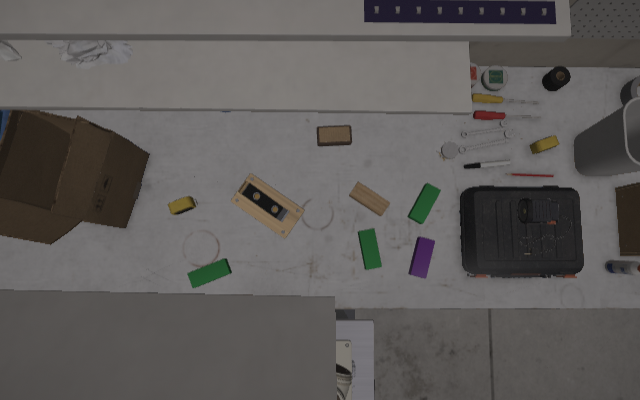

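View pics/side.png

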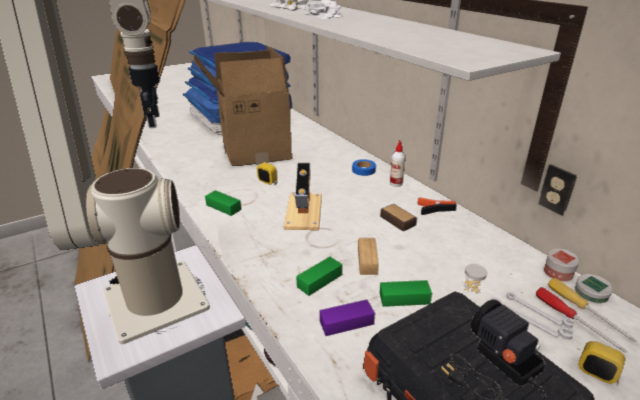

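Offcut-like blocks in the top picture: plain wood at (369,198), green at (424,203), (370,249) and (209,272), and purple at (422,257). Only the plain wood one fits. The brown block at (334,135) is the sanding block, and the jig is at (268,205) with its plungers visible. I'll confirm this in a crop.

Run:
```python
from h import *
im=cv2.imread('pics/top.png')
cv2.imwrite('pics/c.png',cv2.resize(im[165:245,225:395],None,fx=4.7,fy=4.7,interpolation=cv2.INTER_CUBIC))
o=get_obs(); print(o['clock'],R.from_quat(o['tool_rot']).as_matrix().round(3).tolist(),o['eef_pos'],o['grip_width'])
print(camera_model('wrist'))
```

```text
0.8 [[-0.943, 0.332, -0.0], [0.332, 0.943, 0.0], [0.0, 0.0, -1.0]] [0.16616741 0.4715985  0.23134532] 0.08538429676120947
{'fovy': 67.10027911722692, 'cx': 325.88267168567876, 'cy': 201.92463071071492, 'T_tool_cam': array([[-2.48229362e-04, -9.63363108e-01, -2.68200412e-01,
         6.77217597e-02],
       [ 9.99999928e-01, -3.16428827e-04,  2.11060505e-04,
         7.87385877e-04],
       [-2.88194246e-04, -2.68200340e-01,  9.63363117e-01,
        -1.42729036e-01],
       [ 0.00000000e+00,  0.00000000e+00,  0.00000000e+00,
         1.00000000e+00]])}
```

View pics/c.png

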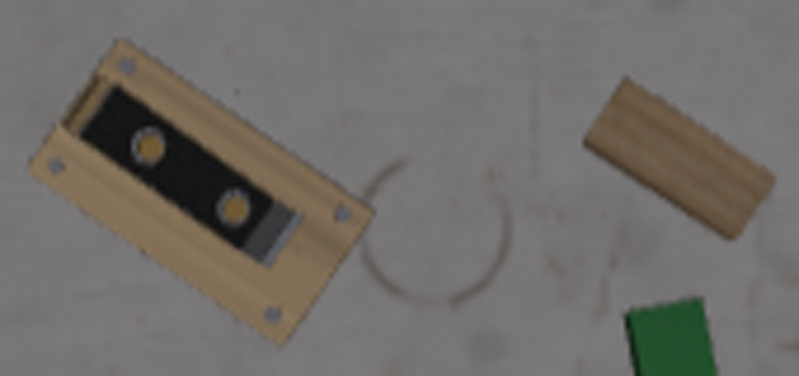

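```bash
cat >> h.py <<'E'
def plan(P,Rt,g,vmax=45,wmax=8,o=None):
    """print tool-frame rows from the present pose to P (m), Rt (matrix)"""
    o=o or get_obs(); p=np.array(o['eef_pos']); r=R.from_quat(o['tool_rot']); Rt=R.from_matrix(Rt)
    n=int(max(np.ceil(np.linalg.norm(P-p)*1e3/vmax),np.ceil(np.degrees((r.inv()*Rt).magnitude())/wmax),1))
    rows=[]
    for k in range(n):
        d=r.inv().apply((P-p)/(n-k))*1e3; w=np.degrees((r.inv()*Rt).as_rotvec())/(n-k)
        d=d.round(1); w=w.round(2); rows.append([*d.tolist(),*w.tolist(),g])
        p=p+r.apply(d/1e3); r=r*R.from_rotvec(np.radians(w))
    for i in range(0,n,5): print(rows[i:i+5])
    print('end',p.round(4))
def down(yaw): # tool down, tool y across an object whose length has this yaw; tool x along the length
    h=np.array([np.cos(yaw),np.sin(yaw),0]); z=np.array([0,0,-1.]); return np.c_[h,np.cross(z,h),z]
E
python3 - <<'E'
from h import *
c=cam('top')
f=lambda u:np.array([225+(u[0]-2)/4.7,165+(u[1]-2)/4.7])
J=[back(c,f(u),0.015) for u in [(120,38),(375,212),(283,347),(28,170)]]
O=[back(c,f(u),0.035) for u in [(627,77),(775,180),(733,238),(585,142)]]
for Q in (J,O):
    Q=np.array(Q); print(Q.mean(0).round(4)); d=Q[0]-Q[1]; e=Q[3]-Q[2]; 
    print([round(float(np.linalg.norm(v)),4) for v in (d,e,Q[0]-Q[3],Q[1]-Q[2])],np.degrees([np.arctan2(v[1],v[0]) for v in (d,e)]).round(1))
plan(np.array([.35,.08,.24]),down(np.radians(54.5)),85)
E
```

```text
[0.4718 0.1407 0.015 ]
[0.1888, 0.1884, 0.0976, 0.0985] [55.8 55.5]
[ 0.49   -0.1478  0.035 ]
[0.1082, 0.1055, 0.0472, 0.0435] [54.9 56.9]
[[-21.7, -22.0, -0.6, 0.0, -0.0, 7.58, 85], [-24.4, -19.0, -0.6, 0.0, -0.0, 7.58, 85], [-26.7, -15.6, -0.6, 0.0, -0.0, 7.58, 85], [-28.5, -11.9, -0.6, -0.0, -0.0, 7.58, 85], [-29.8, -8.1, -0.6, -0.0, -0.0, 7.58, 85]]
[[-30.6, -4.1, -0.6, -0.0, -0.0, 7.58, 85], [-30.9, 0.0, -0.6, -0.0, -0.0, 7.58, 85], [-30.6, 4.1, -0.6, -0.0, -0.0, 7.58, 85], [-29.8, 8.1, -0.6, -0.0, -0.0, 7.57, 85], [-28.5, 12.0, -0.7, -0.0, -0.0, 7.58, 85]]
[[-26.7, 15.6, -0.6, -0.0, -0.0, 7.57, 85], [-24.4, 19.0, -0.7, -0.0, -0.0, 7.58, 85], [-21.6, 22.1, -0.6, -0.0, -0.0, 7.57, 85], [-18.6, 24.7, -0.7, -0.0, -0.0, 7.58, 85]]
end [0.35 0.08 0.24]
```

Call:
jog_arm([
  [[-22,-22,-1,0,0,7.6,85],[-24,-19,-1,0,0,7.6,85],[-27,-16,-1,0,0,7.6,85],[-28,-12,-1,0,0,7.6,85],[-30,-8,-1,0,0,7.6,85]],
])

```text
clock: 1.3
eef_pos: [0.231, 0.3299, 0.2356]
tool_rot: [0.488, 0.873, 0.001, -0.0]
ft_force: [0.4, 0.4, -0.5]
grip_width: 0.0855
```

Call:
jog_arm([
  [[-31,-4,-1,0,0,7.6,85],[-31,0,-1,0,0,7.6,85],[-31,4,-1,0,0,7.6,85],[-30,8,-1,0,0,7.6,85],[-28,12,-1,0,0,7.6,85]],
])

```text
clock: 1.8
eef_pos: [0.2942, 0.1819, 0.2415]
tool_rot: [0.755, 0.656, 0.002, -0.0]
ft_force: [0.4, 0.5, 0.1]
grip_width: 0.0853
```

Run:
```python
from h import *
o=get_obs(); print(o['clock'],o['eef_pos'].round(3) if hasattr(o['eef_pos'],'round') else o['eef_pos'],o['joint_pos'],o['ft_force'])
# where would the jig project
c=cam('wrist'); print(proj(c,[[.472,.141,.1],[.525,.218,.015],[.418,.063,.015]]).round(), proj(c,[[.49,-.148,.035]]).round())
h=np.array([np.cos(np.radians(55.5)),np.sin(np.radians(55.5)),0])
plan(np.array([.49,-.148,.20])-h*.0,down(np.radians(55.5)),85)
```

```text
1.8 [0.294 0.182 0.241] [ 5.52898943e-01 -7.70967737e-02 -3.19489975e-01  1.32359435e+00
  9.51992941e-04  2.26322170e+00] [0.36492715 0.47185587 0.11270792]
[[510. 207.]
 [514. 119.]
 [430. 251.]] [[492. 384.]]
[[-33.3, 26.6, 4.6, 0.01, -0.03, 2.95, 85], [-31.9, 28.3, 4.6, 0.01, -0.03, 2.94, 85], [-30.4, 29.9, 4.6, 0.01, -0.03, 2.95, 85], [-28.8, 31.4, 4.6, 0.02, -0.03, 2.94, 85], [-27.1, 32.9, 4.6, 0.01, -0.03, 2.95, 85]]
[[-25.4, 34.2, 4.6, 0.02, -0.03, 2.94, 85], [-23.6, 35.5, 4.6, 0.02, -0.03, 2.95, 85], [-21.7, 36.7, 4.6, 0.01, -0.02, 2.94, 85], [-19.9, 37.7, 4.5, 0.02, -0.03, 2.95, 85]]
end [ 0.49  -0.148  0.2  ]
```

Run:
```python
from h import *
import json
c=cam('wrist'); im=snap('wrist','w1.png'); np.save('w1T.npy',c[3])
cv2.imwrite('pics/w1c.png',cv2.resize(im[60:330,340:640][:,:,::-1],None,fx=2.2,fy=2.2,interpolation=cv2.INTER_CUBIC))
```

Call:
jog_arm([
  [[-33,27,4,0,0,3,85],[-32,28,4,0,0,3,85],[-30,30,4,0,0,3,85],[-29,31,4,0,0,3,85],[-27,33,4,0,0,3,85]],
])

```text
clock: 2.35
eef_pos: [0.4055, -0.0069, 0.2238]
tool_rot: [0.835, 0.55, 0.006, 0.001]
ft_force: [0.7, 1.1, 0.5]
grip_width: 0.0854
```

Call:
jog_arm([
  [[-25,34,4,0,0,3,85],[-24,36,4,0,0,3,85],[-22,37,4,0,0,3,85],[-20,38,4,0,0,3,85]],
])

```text
clock: 2.75
eef_pos: [0.4947, -0.1619, 0.2082]
tool_rot: [0.89, 0.457, 0.008, 0.001]
ft_force: [0.6, 0.6, -0.1]
grip_width: 0.0853
```

View pics/w1c.png

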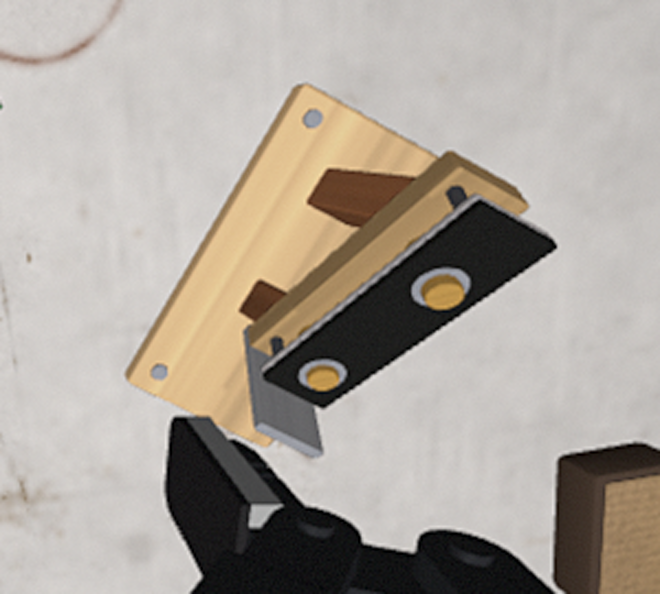

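Run:
```python
from h import *
c=cam('wrist'); im=snap('wrist','w2.png'); np.save('w2T.npy',c[3])
o=get_obs(); print(o['eef_pos'],np.degrees(np.arctan2(*c[3][:2,0][::-1])))
for m in masks_of('offcut','wrist')[:3]:
    r=cv2.minAreaRect(np.argwhere(m['pixels'])[:,::-1].astype(np.float32)); print(m['conf'],m['at'],r)
    q=np.array([back(c,u,.035) for u in cv2.boxPoints(r)]); print(q.round(4).tolist(),q.mean(0))
```

```text
[ 0.4978536  -0.16743969  0.20675873] -35.67176318716004
0.88 [312.0, 171.6] ((312.7148132324219, 174.8714141845703), (101.71866607666016, 43.005611419677734), 87.70938873291016)
[[0.5032, -0.0888, 0.035], [0.5396, -0.1129, 0.035], [0.4802, -0.2045, 0.035], [0.4404, -0.1782, 0.035]] [ 0.49083688 -0.14611677  0.035     ]
0.79 [371.4, 279.2] ((376.564697265625, 283.50616455078125), (46.1170539855957, 81.47005462646484), 84.14398956298828)
[[0.4499, -0.2424, 0.035], [0.531, -0.2883, 0.035], [0.5045, -0.3427, 0.035], [0.4196, -0.2949, 0.035]] [ 0.47627564 -0.29206857  0.035     ]
0.77 [222.9, 235.0] ((215.00003051757812, 243.50003051757812), (41.719295501708984, 102.53047180175781), 45.0)
[[0.2926, -0.1287, 0.035], [0.4144, -0.1117, 0.035], [0.4192, -0.1564, 0.035], [0.2942, -0.1768, 0.035]] [ 0.3550903  -0.14340385  0.035     ]
```

View pics/w2.png

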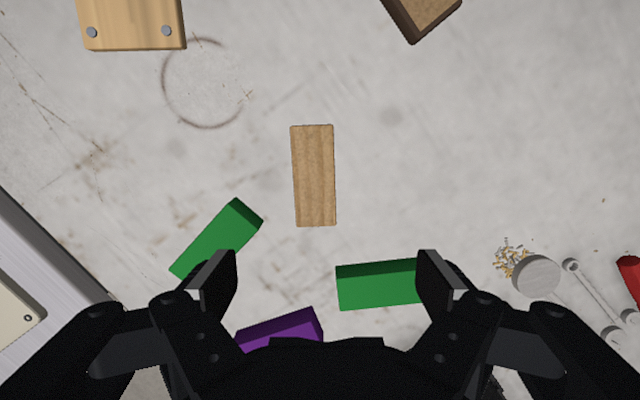

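Run:
```python
from h import *
plan(np.array([.4905,-.147,.06]),down(np.radians(56)),85)
from scipy.optimize import least_squares
m=camera_model('wrist'); W=(200/np.tan(np.radians(m['fovy'])/2),m['cx'],m['cy'],np.load('w1T.npy')); T=cam('top')
fw=lambda u:np.array([340+u[0]/2.2-.3,60+u[1]/2.2-.3]); ft=lambda u:np.array([225+u[0]/4.7-.4,165+u[1]/4.7-.4])
foot=[(95,50,.015),(-95,50,.015)]
def model(q):
    x,y,a,p,tl,th,xl,xh=q; a=np.radians(a); h=np.array([np.cos(a),np.sin(a),0]); l=np.array([-h[1],h[0],0]); k=np.array([0,0,1.])
    O=np.array([x,y,.098]); bx=h*np.cos(np.pi/6)+k*.5; bz=-h*.5+k*np.cos(np.pi/6)
    F=lambda u,v:np.array([x,y,.015])+(h*u+l*v)/1e3; B=lambda u,v,w:O+(bx*u+l*v+bz*w)/1e3
    foots=[F(95,-50),F(-95,-50),F(-95,50),F(95,50)]
    pads=[B(xh,18,p),B(xh,-18,p),B(xl,-18,p),B(xl,18,p)]
    return foots,pads,[B(-32,0,tl),B(32,0,th)],[B(-55,18,34),B(-55,-18,34)]
mt=[(120,38),(375,212),(283,347),(28,170)]; 
def res(q):
    f,p,s,t=model(q); r=[]
    r+=[proj(T,a)[0]-ft(b) for a,b in zip(f,mt)]
    r+=[(proj(T,a)[0]-ft(b)) for a,b in zip(s,[(235,208),(150,147)])]
    g=[proj(W,f[1])[0]-fw((303,84)),proj(W,f[2])[0]-fw((127,378)),]
    # wrist image: right side of image = far/high end
    g=[]
    g+=[proj(W,a)[0]-fw(b) for a,b in zip(s,[(323,377),(443,293)])]
    return r,g,f,p,s,t
q0=[.472,.141,55.6,5,15,15,-50,55]
r,g,f,p,s,t=res(q0)
print('top res',np.round(r,1).tolist())
for n,v in zip(('foot','pad','pl','stop'),(f,p,s,t)): print(n,[((proj(W,a)[0]-[340,60])*2.2).round().tolist() for a in v])
```

```text
[[2.3, -4.0, 36.7, 0.14, -0.16, -0.46, 85], [2.4, -3.9, 36.7, 0.14, -0.16, -0.46, 85], [2.6, -3.7, 36.7, 0.15, -0.17, -0.46, 85], [2.7, -3.7, 36.7, 0.14, -0.16, -0.46, 85]]
end [ 0.4905 -0.147   0.06  ]
top res [[0.1, -0.5], [0.3, -0.1], [-0.2, 0.2], [-0.8, -0.1], [0.7, 0.5], [0.5, 0.2]]
foot [[459.0, 170.0], [268.0, 453.0], [126.0, 386.0], [306.0, 84.0]]
pad [[450.0, 226.0], [524.0, 266.0], [322.0, 406.0], [262.0, 376.0]]
pl [[323.0, 386.0], [443.0, 300.0]]
stop [[260.0, 427.0], [324.0, 458.0]]
```

Call:
jog_arm([
  [[2,-4,37,0.1,-0.2,-0.5,85],[2,-4,37,0.1,-0.2,-0.5,85],[3,-4,37,0.1,-0.2,-0.5,85],[3,-4,37,0.1,-0.2,-0.5,85]],
])

```text
clock: 3.25
eef_pos: [0.4964, -0.1486, 0.0607]
tool_rot: [0.882, 0.471, 0.005, 0.007]
ft_force: [-0.6, 0.8, 0.5]
grip_width: 0.0851
```

Run:
```python
from h import *
print(get_obs()['eef_pos'])
plan(np.array([.4905,-.147,.004]),down(np.radians(56)),85,vmax=20)
```

```text
[ 0.49640825 -0.14863745  0.06069745]
[[-0.7, -2.3, 18.9, 0.34, -0.04, 0.06, 85], [-0.7, -2.1, 18.9, 0.33, -0.04, 0.06, 85], [-0.6, -2.1, 18.8, 0.34, -0.04, 0.07, 85]]
end [ 0.4905 -0.147   0.004 ]
```

Call:
jog_arm([
  [[-0.7,-3,18,0.3,0,0,85],[-0.7,-3,18,0.3,0,0,85],[-0.6,-2,12,0.3,0,0,85],[0,0,0,0,0,0,85]],
])

```text
clock: 3.65
eef_pos: [0.483, -0.1406, 0.0057]
tool_rot: [0.881, 0.474, -0.003, -0.005]
ft_force: [0.2, 0.2, -0.3]
grip_width: 0.0846
```

Run:
```python
from h import *
print(get_obs()['eef_pos'])
plan(np.array([.4905,-.147,.004]),down(np.radians(56)),85,vmax=20)
```

```text
[ 0.48296199 -0.14063628  0.00569187]
[[-1.2, 9.8, 1.6, -0.63, 0.05, 0.57, 85]]
end [ 0.4905 -0.147   0.004 ]
```

Call:
jog_arm([
  [[-0.6,6,0,-0.5,0,0.4,85],[0,0,0,0,0,0,85]],
])

```text
clock: 3.85
eef_pos: [0.4893, -0.1446, 0.007]
tool_rot: [0.882, 0.471, 0.0, 0.0]
ft_force: [0.7, 0.3, 0.5]
grip_width: 0.0854
```

Run:
```python
from h import *
print(get_obs()['eef_pos'])
plan(np.array([.4905,-.147,.004]),down(np.radians(56)),85,vmax=20)
```

```text
[ 0.48926358 -0.14461143  0.00701833]
[[-1.3, 2.4, 3.0, 0.04, 0.0, 0.2, 85]]
end [ 0.4905 -0.147   0.004 ]
```

Call:
jog_arm([
  [[-1,2,2,0,0,0.2,85],[0,0,0,0,0,0,20],[0,0,0,0,0,0,20],[0,0,0,0,0,0,20],[0,0,0,0,0,0,20]],
])

```text
clock: 4.35
eef_pos: [0.4937, -0.148, 0.0085]
tool_rot: [0.883, 0.469, 0.003, 0.003]
ft_force: [0.1, 0.6, -0.7]
grip_width: 0.0446
```

Call:
jog_arm([
  [[0,0,0,0,0,0,20],[0,0,0,0,0,0,20],[0,0,0,0,0,0,20]],
])

```text
clock: 4.65
eef_pos: [0.4931, -0.1478, 0.0082]
tool_rot: [0.883, 0.469, 0.002, 0.003]
ft_force: [-0.6, -0.4, 1.3]
grip_width: 0.0439
```

Run:
```python
from h import *
from scipy.optimize import least_squares
o=get_obs(); print(o['eef_pos'],o['tool_rot'],o['ft_force'],o['grip_width'])
m=camera_model('wrist'); W=(200/np.tan(np.radians(m['fovy'])/2),m['cx'],m['cy'],np.load('w1T.npy')); T=cam('top')
fw=lambda u:np.array([340+u[0]/2.2-.3,60+u[1]/2.2-.3]); ft=lambda u:np.array([225+u[0]/4.7-.4,165+u[1]/4.7-.4])
def model(q):
    x,y,a,p,tl,th,xl,xh=q[:8]; a=np.radians(a); h=np.array([np.cos(a),np.sin(a),0]); l=np.array([-h[1],h[0],0]); k=np.array([0,0,1.])
    O=np.array([x,y,.098]); bx=h*np.cos(np.pi/6)+k*.5; bz=-h*.5+k*np.cos(np.pi/6)
    F=lambda u,v:np.array([x,y,.015])+(h*u+l*v)/1e3; B=lambda u,v,w:O+(bx*u+l*v+bz*w)/1e3
    return [F(95,-50),F(-95,-50),F(-95,50),F(95,50)],[B(xh,18,p),B(xh,-18,p),B(xl,-18,p),B(xl,18,p)],[B(-32,0,tl),B(32,0,th)],[B(-55,18,34),B(-55,-18,34)]
def res(q):
    f,p,s,t=model(q); wo=q[8:11]; wt=q[11:13]
    pt=lambda a:proj(T,a)[0]+wt; pw=lambda a:proj(W,a)[0]+wo[:2]
    r=[pt(a)-ft(b) for a,b in zip(f,[(120,38),(375,212),(283,347),(28,170)])]+[pt(a)-ft(b) for a,b in zip(s,[(235,208),(150,147)])]
    w=[pw(a)-fw(b) for a,b in zip([f[3],f[2]]+s+p+t,[(303,84),(127,378),(323,377),(443,293),(478,200),(556,243),(322,407),(265,377),(258,430),(321,457)])]
    return np.r_[np.ravel(r),np.ravel(w),np.array(q[8:11])/3,np.array(wt)/.7,(q[3]-5)/3,(q[4]-15.5)/2,(q[5]-15.5)/2]
s=least_squares(res,[.472,.141,55.6,5,15,15,-50,70,0,0,0,0,0],x_scale=[.01,.01,1,1,1,1,1,1,1,1,1,1,1])
print(s.x.round(4)); print(s.fun[:32].reshape(-1,2).round(1).tolist())
```

```text
[ 0.49314184 -0.14782565  0.00819553] [0.88316184 0.4690547  0.00249309 0.00257664] [-0.59366196 -0.41932155  1.29607629] 0.04390587607929952
[  0.4717   0.1417  55.836    6.6583  12.3991  13.7987 -49.6893  67.4993
  -0.3664  -0.941    0.       0.1666  -0.0897]
[[-0.1, -0.4], [0.3, -0.2], [-0.2, 0.1], [-0.9, 0.1], [0.3, 0.3], [0.2, 0.2], [0.7, -1.1], [-0.5, 2.7], [-0.8, 1.2], [-1.0, 1.0], [0.5, 0.5], [0.1, 0.3], [0.4, -0.7], [-1.5, -0.6], [0.8, -2.4], [1.4, -0.7]]
```

```bash
cat >> h.py <<'E'
JIG=np.array([.4717,.1417]); YAW=55.8
def bedR():
    a=np.radians(YAW); h=np.array([np.cos(a),np.sin(a),0]); k=np.array([0,0,1.])
    bx=h*np.cos(np.pi/6)+k*.5; bz=-h*.5+k*np.cos(np.pi/6); return np.c_[bx,np.cross(bz,bx),bz]
def B(u): return np.r_[JIG,.098]+bedR()@np.array(u)/1e3
def toolR(): b=bedR(); return np.c_[b[:,0],-b[:,1],-b[:,2]]
def inbed(o=None):
    """TCP in bed mm, rotation error of the tool (deg, tool axes), force in bed axes"""
    o=o or get_obs(); b=bedR(); e=R.from_quat(o['tool_rot']).inv()*R.from_matrix(toolR())
    print('t',round(o['clock'],2),'bed',((np.array(o['eef_pos'])-np.r_[JIG,.098])@b*1e3).round(1),'rot to go',np.degrees(e.as_rotvec()).round(2),'F',(np.array(o['ft_force'])@b).round(1),'w',round(o['grip_width'],4))
E
python3 - <<'E'
from h import *
o=dict(get_obs()); T=toolR()
P1=np.array([.480,-.08,.22]); P2=B([8,0,8.2+60])
plan(P1,R.from_quat(o['tool_rot']).as_matrix(),20,vmax=35,o=o)
o['eef_pos']=P1
plan(P2,T,20,vmax=40,o=o); print(P2)
E
```

```text
[[7.0, -6.8, -30.3, -0.0, 0.0, -0.0, 20], [7.0, -6.8, -30.3, -0.0, 0.0, -0.0, 20], [7.1, -6.8, -30.3, -0.0, 0.0, -0.0, 20], [7.0, -6.8, -30.3, -0.0, 0.0, -0.0, 20], [7.1, -6.7, -30.3, -0.0, 0.0, -0.0, 20]]
[[7.0, -6.8, -30.3, -0.0, 0.0, -0.0, 20], [7.1, -6.7, -30.2, -0.0, 0.0, -0.0, 20]]
end [ 0.48 -0.08  0.22]
[[25.3, -21.9, 9.7, 0.06, 4.98, 0.04, 20], [24.3, -21.9, 11.9, 0.06, 4.98, 0.04, 20], [23.2, -21.9, 14.0, 0.06, 4.98, 0.04, 20], [21.9, -21.9, 16.0, 0.06, 4.98, 0.04, 20], [20.4, -22.0, 17.8, 0.05, 4.98, 0.04, 20]]
[[18.7, -21.9, 19.6, 0.06, 4.99, 0.04, 20]]
end [0.4564 0.1192 0.161 ]
[0.45642718 0.11922673 0.16106293]
```

Call:
jog_arm([
  [[0,0,-15,0,0,0,20],[3,-3,-30,0,0,0,20],[8,-8,-35,0,0,0,20],[10,-10,-35,0,0,0,20],[10,-10,-35,0,0,0,20]],
])

```text
clock: 5.15
eef_pos: [0.4781, -0.1032, 0.1553]
tool_rot: [0.884, 0.468, -0.004, -0.003]
ft_force: [0.8, -0.0, -0.5]
grip_width: 0.044
```

Call:
jog_arm([
  [[12,-12,-35,0,0,0,20],[18,-16,-25,0,3,0,20],[22,-20,0,0,5,0,20],[22,-20,0,0,5,0,20],[10,-10,0,0,3,0,20]],
])

```text
clock: 5.65
eef_pos: [0.4637, 0.0147, 0.2307]
tool_rot: [0.874, 0.464, 0.127, -0.068]
ft_force: [0.2, 0.0, -1.8]
grip_width: 0.0437
```

Run:
```python
from h import *
inbed(); o=get_obs();print(o['eef_pos'])
plan(B([8,0,8.2+75]),toolR(),20,vmax=40)
```

```text
t 5.65 bed [-28.5 -64.8 169.7] rot to go [-0.1  13.4   0.08] F [-0.8 -0.2 -1.6] w 0.0437
[0.4637322  0.01473361 0.23070911]
[[18.5, -21.5, 25.3, -0.03, 4.47, 0.03, 20], [16.5, -21.6, 26.6, -0.03, 4.47, 0.02, 20], [14.4, -21.5, 27.8, -0.04, 4.46, 0.03, 20]]
end [0.4522 0.113  0.174 ]
```

Call:
jog_arm([
  [[18,-22,14,0,4.5,0,20],[15,-20,22,0,4.5,0,20],[12,-16,26,0,4,0,20],[0,0,4,0,0,0,20],[0,0,0,0,0,0,20]],
])

```text
clock: 6.15
eef_pos: [0.4495, 0.1062, 0.1841]
tool_rot: [0.853, 0.453, 0.228, -0.122]
ft_force: [0.5, -0.5, -0.9]
grip_width: 0.044
```

Run:
```python
from h import *
inbed()
plan(B([8,0,8.2+50]),toolR(),20,vmax=20)
im=snap('wrist'); sd=snap('side'); 
c=cv2.resize(sd[140:240,255:355],(400,400),interpolation=cv2.INTER_CUBIC)
cv2.imwrite('pics/w3.png',np.hstack([cv2.resize(im[:,120:520],(400,400)),c])[:,:,::-1])
```

```text
t 6.15 bed [ 6.8 -1.6 95.5] rot to go [-0.11  0.02  0.08] F [-0.5 -0.7 -0.7] w 0.044
[[0.6, -0.8, 18.6, -0.06, 0.01, 0.04, 20], [0.6, -0.8, 18.7, -0.05, 0.01, 0.04, 20]]
end [0.4592 0.1234 0.1524]
```

View pics/w3.png

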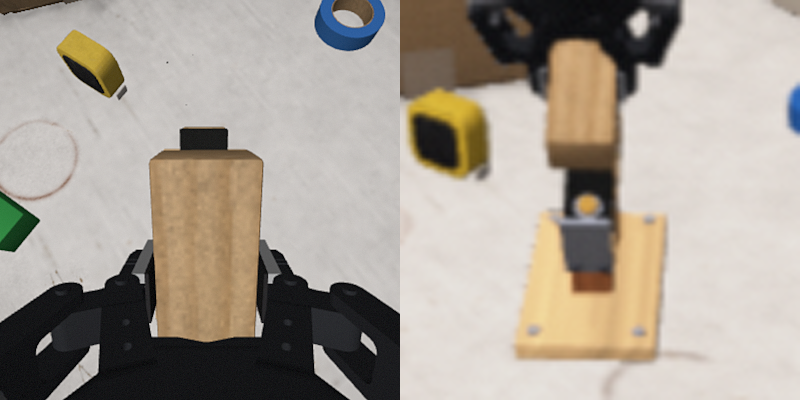

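Call:
jog_arm([
  [[1,-0.8,18,0,0,0,20],[1,-0.6,18,0,0,0,20],[0,-0.2,8,0,0,0,20],[0,0,0,0,0,0,20],[0,0,0,0,0,0,20]],
])

```text
clock: 6.75
eef_pos: [0.4708, 0.1242, 0.1529]
tool_rot: [0.853, 0.452, 0.233, -0.117]
ft_force: [0.7, 0.4, -1.8]
grip_width: 0.0439
```

Run:
```python
from h import *
inbed()
im=snap('wrist'); sd=snap('side'); 
c=cv2.resize(sd[140:240,255:355],(400,400),interpolation=cv2.INTER_CUBIC)
cv2.imwrite('pics/w4.png',np.hstack([cv2.resize(im[60:260,220:420],(400,400)),c])[:,:,::-1])
```

```text
t 6.75 bed [14.4 -9.1 55. ] rot to go [ 0.57 -0.21  0.17] F [-0.2 -0.3 -1.9] w 0.0439
```

View pics/w4.png

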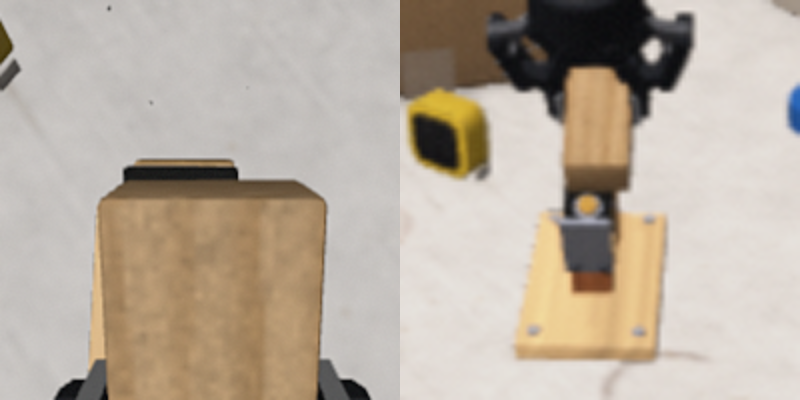

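Call:
jog_arm([
  [[-3,-4,2,0.5,-0.2,0.1,20],[-2,-3,2,0,0,0,20],[0,0,0,0,0,0,20]],
])

```text
clock: 7.15
eef_pos: [0.4636, 0.1256, 0.1478]
tool_rot: [0.853, 0.452, 0.23, -0.12]
ft_force: [0.0, -0.4, -1.1]
grip_width: 0.0439
```

```bash
python3 -c "
from h import *
inbed()"
```

```text
t 7.15 bed [ 9.4 -2.4 52.1] rot to go [ 0.16 -0.07  0.05] F [-0.9 -0.2 -0.8] w 0.0439
```

Call:
jog_arm([
  [[-0.5,-1.5,6,0,0,0,20],[0,-1,6,0,0,0,20],[0,0,4,0,0,0,20],[0,0,0,0,0,0,20]],
])

```text
clock: 7.55
eef_pos: [0.4657, 0.1339, 0.1324]
tool_rot: [0.853, 0.452, 0.23, -0.12]
ft_force: [-0.8, 1.7, -0.8]
grip_width: 0.0444
```

```bash
python3 -c "
from h import *
inbed()"
```

```text
t 7.55 bed [ 8.7  0.6 34.7] rot to go [ 0.16 -0.07  0.06] F [ 0.4  1.6 -1.2] w 0.0444
```

Call:
jog_arm([
  [[-2.5,0.5,2,0,0,0,20],[-2,0,2,0,0,0,20],[-1,0,0,0,0,0,20],[0,0,0,0,0,0,20]],
])

```text
clock: 7.95
eef_pos: [0.4644, 0.1313, 0.1253]
tool_rot: [0.853, 0.452, 0.23, -0.12]
ft_force: [0.6, -0.5, -1.7]
grip_width: 0.0439
```

```bash
python3 -c "
from h import *
inbed()"
```

```text
t 7.95 bed [ 2.7  0.2 30. ] rot to go [ 0.13 -0.05  0.06] F [-0.9 -0.8 -1.4] w 0.0439
```

Call:
jog_arm([
  [[-1.5,0,0,0,0,0,20],[-1.5,0,0,0,0,0,20]],
])

```text
clock: 8.15
eef_pos: [0.4642, 0.1308, 0.1256]
tool_rot: [0.852, 0.453, 0.232, -0.122]
ft_force: [0.4, 4.8, 0.6]
grip_width: 0.0441
```

```bash
python3 -c "
from h import *
inbed()"
```

```text
t 8.15 bed [ 2.4  0.1 30.5] rot to go [ 0.07 -0.4   0.15] F [ 3.9  2.4 -1.6] w 0.0441
```

Call:
jog_arm([
  [[-1.5,0,0,0,0,0,20],[-1.5,0,0,0,0,0,20]],
])

```text
clock: 8.35
eef_pos: [0.4639, 0.1307, 0.126]
tool_rot: [0.851, 0.453, 0.235, -0.124]
ft_force: [2.0, 6.4, -1.2]
grip_width: 0.0439
```

```bash
python3 -c "
from h import *
inbed()"
```

```text
t 8.35 bed [ 2.4  0.3 31. ] rot to go [-0.01 -0.79  0.28] F [ 4.9  2.  -4.2] w 0.0439
```

Call:
jog_arm([
  [[-0.3,0,2,0,-0.5,0.2,20],[-0.3,0,2,0,-0.3,0,20],[-0.3,0,2,0,0,0,20]],
])

```text
clock: 8.65
eef_pos: [0.4667, 0.1323, 0.1213]
tool_rot: [0.853, 0.453, 0.23, -0.12]
ft_force: [1.4, 1.5, 1.3]
grip_width: 0.0439
```

```bash
python3 -c "
from h import *
inbed()"
```

```text
t 8.65 bed [ 2.5 -1.1 25.5] rot to go [ 0.17 -0.01  0.15] F [ 2.4 -0.3  0.1] w 0.0439
```

Call:
jog_arm([
  [[-0.4,0,1.5,0,0,0,20],[-0.4,0,1.5,0,0,0,20],[-0.4,0,1.5,0,0,0,20]],
])

```text
clock: 8.95
eef_pos: [0.4682, 0.1339, 0.1176]
tool_rot: [0.853, 0.453, 0.231, -0.12]
ft_force: [-2.4, 0.2, 6.5]
grip_width: 0.0441
```

```bash
python3 -c "
from h import *
inbed()"
```

```text
t 8.95 bed [ 2.5 -1.5 21.2] rot to go [ 0.2  -0.14  0.21] F [2.2 2.  6.2] w 0.0441
```

Call:
jog_arm([
  [[-0.4,-0.8,1.5,0.1,0,0.1,20],[-0.4,-0.7,1.5,0,0,0.1,20],[-0.4,-0.4,1.5,0,0,0,20]],
])

```text
clock: 9.25
eef_pos: [0.4692, 0.1353, 0.1146]
tool_rot: [0.853, 0.452, 0.232, -0.119]
ft_force: [-1.9, -1.1, 5.2]
grip_width: 0.0441
```

```bash
python3 -c "
from h import *
inbed()"
```

```text
t 9.25 bed [ 2.5 -1.5 17.8] rot to go [ 0.35 -0.25  0.08] F [0.9 0.9 5.5] w 0.0441
```

Call:
jog_arm([
  [[-0.4,-0.4,1.5,0,0,0,20],[-0.4,0,1.5,0,0,0,20],[-0.4,0,1.5,0,0,0,20]],
])

```text
clock: 9.55
eef_pos: [0.4699, 0.1363, 0.1126]
tool_rot: [0.853, 0.451, 0.234, -0.119]
ft_force: [-11.1, -6.6, 20.8]
grip_width: 0.0437
```

```bash
python3 -c "
from h import *
inbed()"
```

```text
t 9.55 bed [ 2.5 -1.5 15.5] rot to go [ 0.44 -0.42  0.07] F [ 0.3  5.4 23.9] w 0.0437
```

Call:
jog_arm([
  [[0,-0.7,-2,0.3,-0.3,0,20],[-0.3,-0.8,0,0.1,-0.1,0,20],[-0.3,-0.3,0,0,0,0,20]],
])

```text
clock: 9.85
eef_pos: [0.4688, 0.1352, 0.115]
tool_rot: [0.853, 0.452, 0.23, -0.119]
ft_force: [1.5, 2.3, 1.8]
grip_width: 0.0438
```

```bash
python3 -c "
from h import *
inbed()"
```

```text
t 9.85 bed [ 2.5 -1.3 18.2] rot to go [ 0.25 -0.06  0.12] F [3.3 0.  0.2] w 0.0438
```

Call:
jog_arm([
  [[0.2,-1.5,0,0.2,0,0.1,20],[0,-1,0,0,0,0,20],[0,0,0,0,0,0,20]],
])

```text
clock: 10.15
eef_pos: [0.4671, 0.1367, 0.1145]
tool_rot: [0.854, 0.452, 0.229, -0.121]
ft_force: [-0.1, 0.8, 1.3]
grip_width: 0.0439
```

```bash
python3 -c "
from h import *
inbed()"
```

```text
t 10.15 bed [ 2.4  1.  17.6] rot to go [ 0.08 -0.03  0.02] F [1.2 0.5 0.8] w 0.0439
```

Call:
jog_arm([
  [[-0.4,0.6,1,0,0,0,20],[-0.4,0.3,1,0,0,0,20],[-0.4,0,1.5,0,0,0,20]],
])

```text
clock: 10.45
eef_pos: [0.4678, 0.1376, 0.1126]
tool_rot: [0.853, 0.452, 0.23, -0.122]
ft_force: [-11.9, -10.0, 23.3]
grip_width: 0.044
```

```bash
python3 -c "
from h import *
inbed()"
```

```text
t 10.45 bed [ 2.5  0.9 15.4] rot to go [-0.02 -0.21  0.01] F [-1.3  4.2 27.6] w 0.044
```

Call:
jog_arm([
  [[-0.4,0,1.2,0,0,0,20],[-0.4,0,1.2,0,0,0,20]],
])

```text
clock: 10.65
eef_pos: [0.4678, 0.1376, 0.1127]
tool_rot: [0.853, 0.451, 0.231, -0.122]
ft_force: [-7.7, -5.9, 16.3]
grip_width: 0.044
```

```bash
python3 -c "
from h import *
inbed()"
```

```text
t 10.65 bed [ 2.5  0.9 15.5] rot to go [ 0.05 -0.32 -0.02] F [ 0.2  3.  18.7] w 0.044
```

Call:
jog_arm([
  [[-0.4,0,1.7,0,-0.2,0,20],[-0.4,0,1.7,0,-0.1,0,20]],
])

```text
clock: 10.85
eef_pos: [0.4678, 0.1376, 0.1126]
tool_rot: [0.854, 0.451, 0.23, -0.121]
ft_force: [-12.5, -8.6, 22.7]
grip_width: 0.0438
```

```bash
python3 -c "
from h import *
inbed()
im=snap('wrist'); sd=snap('side'); 
c=cv2.resize(sd[140:240,255:355],(400,400),interpolation=cv2.INTER_CUBIC)
cv2.imwrite('pics/w5.png',np.hstack([cv2.resize(im[60:260,220:420],(400,400)),c])[:,:,::-1])"
```

```text
t 10.85 bed [ 2.4  0.9 15.4] rot to go [ 0.15 -0.13 -0.07] F [-0.9  5.5 26.8] w 0.0438
```

View pics/w5.png

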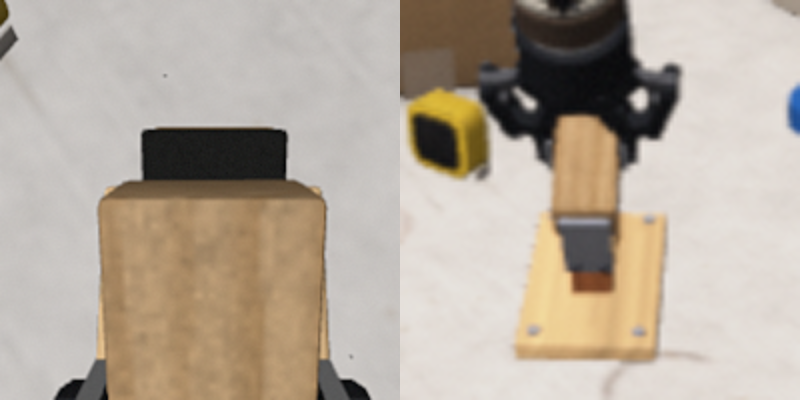

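Call:
jog_arm([
  [[0,0,0.3,0,0,0,20],[0,0,0,0,0,0,60],[0,0,0,0,0,0,70],[0,0,0,0,0,0,75]],
])

```text
clock: 11.35
eef_pos: [0.4654, 0.1364, 0.1118]
tool_rot: [0.855, 0.45, 0.228, -0.12]
ft_force: [-0.5, -0.1, 1.2]
grip_width: 0.0749
```

```bash
python3 -c "
from h import *
inbed()"
```

```text
t 11.35 bed [-0.   2.3 15.9] rot to go [ 0.12  0.08 -0.21] F [0.3 0.4 1.2] w 0.0749
```

Call:
jog_arm([
  [[0,0,-8,0,0,0,80],[0,0.5,-15,0,0,0,80],[0,0.5,-20,0,0,0,80],[0,0,-25,0,0,0,80],[0,0,0,0,0,0,80]],
])

```text
clock: 11.85
eef_pos: [0.4435, 0.1068, 0.1706]
tool_rot: [0.855, 0.451, 0.224, -0.122]
ft_force: [0.3, -0.6, 0.3]
grip_width: 0.0801
```

```bash
python3 -c "
from h import *
inbed()
c=cam('wrist'); im=snap('wrist'); sd=snap('side'); 
s=cv2.resize(sd[140:240,255:355],(400,400),interpolation=cv2.INTER_CUBIC)
cv2.imwrite('pics/w6.png',np.hstack([cv2.resize(im[:,120:520],(400,400)),s])[:,:,::-1])
# predicted offcut corners for a flat seat at pad z (wrist crop, side crop px)
for z in (6.5,):
  for w in (z,z+35):
    Q=[B([x,y,w]) for x in (55,-55) for y in (22.5,-22.5)]
    print(w,(proj(c,Q)-[120,0]).round().tolist(),((proj(cam('side'),Q)-[255,140])*4+[400,0]).round().tolist())
"
```

```text
t 11.85 bed [-2.4  3.7 85.3] rot to go [-0.25  0.4  -0.32] F [-0.1 -0.5  0.4] w 0.0801
6.5 [[180.0, 134.0], [243.0, 133.0], [184.0, 272.0], [239.0, 272.0]] [[562.0, 104.0], [623.0, 105.0], [553.0, 234.0], [617.0, 235.0]]
41.5 [[175.0, 137.0], [249.0, 137.0], [180.0, 297.0], [244.0, 296.0]] [[558.0, 77.0], [621.0, 77.0], [549.0, 209.0], [615.0, 210.0]]
```

View pics/w6.png

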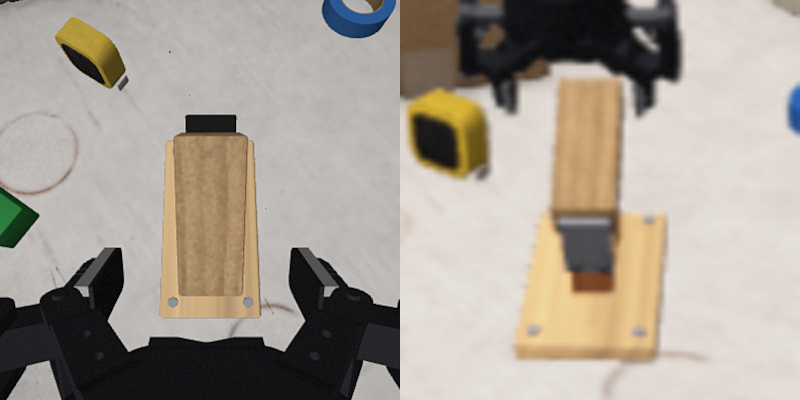

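The picture shows the offcut's upper end at (175–248,137), centred on the bed end at column 211. Its lower end is at the toe stop, and the outline matches the flat-seat prediction to 1–2 px. The gripper is clear of everything, so I'm handing in.

```bash
python3 -c "
from h import *
inbed(); print(job_done())"
```

```text
t 11.95 bed [-3.7  4.8 83.3] rot to go [-0.4   0.51 -0.37] F [ 0.3 -0.3 -0.1] w 0.0801
the job is handed in; nothing more can be done
None
```

The plain wooden offcut is on the jig's bed, against the toe stop and pressed onto the pad. I let go, backed off and handed the job in at about 12 s.

- **Placing:** I slid it down the slope until it met the toe stop at about 5 N. I then pressed it in and bottomed it twice at about 25 N (peak reading 28 N). The first press sat about 1.5 mm off centre, so I eased off, shifted it and pressed again.
- **Bottoming:** The force rose at about 8 N per mm over the last 2 mm, which matches the pad's stiffness.
- **Last checks:** After release, the wrist and side pictures showed the offcut centred to about 1 mm, with its lower end at the stop. Its outline was within 1–2 px of a flat seat, and the gripper was clear, reading no force.
- **Not confirmed:** The plungers are hidden under the offcut, so I judged them pushed in from the force and height only. I did not press each end separately.
- **Bystanders:** I moved nothing near the sanding block, tape measure or nut jar. The tape measure is in the last picture; I did not check the sanding block and jar again at the end.
- **Arm behaviour:** The arm overshot its moves by up to 9 mm sideways in free space; I corrected this before contact.

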